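# Try out the corner extractor fan by its pull switch

## Task

The extractor fan on the teak shelf needs a quick trial, but something has been left standing right in front of its pull switch: slide that one thing along the shelf to one side, upright, until it stands at least 5 cm clear of the knob, and leave everything else where it is. Then pull the knob out until it clicks and the louvres open, let go and leave it running untouched for at least 3 seconds, and finally push the knob fully home again so that the louvres shut.

Things in the scene. Friction and masses are not known exactly. Their poses are not given: they have to be found in the camera images.
- fan: white extractor fan unit, fixed: housing 150 deep x 320 wide x 110 mm high; origin at the centre of its underside, +x to its back, +y to the left seen from the robot. The pull switch is on its front (the -x face, 75 mm from the origin), 40 mm to +y of the middle. Louvre slats in the top, from 40 mm behind the front, turn open as the knob comes out and then rise up to 10 mm above the top
- fan_knob (a joint): travel of the pull switch in m: 0 home (off, louvres shut), 0.025 out (on, louvres open), straight out along the fan's -x. Spring detent: it takes about 8 to 9 N to move the knob off its rest, falling to nothing half-way; past half-way the knob snaps on to the end by itself and stays. The same on the way back in. Firm stops at both ends
- knob_root (a point): fixed point where the stem's axis leaves the fan's front, 62 mm up. The knob: steel stem 16 mm across, on it a round black head 60 mm across, 18 mm thick, with a blue face. Home, the back of the head is 38 mm and its face 56 mm off the fan's front; out, 63 and 81 mm; so fingers can be lowered behind the head, either side of the stem (collar 34 mm across, 6 mm thick, round its root)
- knob_face (a point): centre of the front of the knob's head; it moves with the knob
- knob_space (a point): fixed point where the centre of the front of the head is when the knob is home: 56 mm in front of knob_root, 62 mm above the shelf. Things that stand clear of the knob have their axis more than 115 mm from it, measured level
- jar_center (a point): blue ceramic jar with a white closed lid, straight sided: 90 mm across (lid 92 mm), 82 mm high and 93 mm with the 22 mm lid button; about 0.55 kg; this point is on its axis, 47 mm above its foot. The lid stays on
- tower_center (a point): steel spice tower of three closed twist-off tiers, straight sided: 84 mm across, 88 mm high, about 0.5 kg; this point is on its axis, 44 mm above its foot. It is one rigid piece here
- tumbler_center (a point): clear glass tumbler, straight sided, open: 80 mm across, 88 mm high, 4 mm wall, about 0.3 kg; point on its axis, 44 mm above its foot. One of jar, tower and tumbler stands in front of the knob, 5 to 25 mm from its face; the other two stand farther off to its left and right
- bowl_center (a point): small wooden bowl, 124 mm across at the rim, 50 mm high; this point on its axis, 25 mm above its foot; a bystander
- scoop_center (a point): red plastic scoop lying on the shelf, 150 mm long (about 80 mm either side of this point along its x), 48 mm wide, 30 mm high; point 15 mm above the shelf; a bystander
- oil_center (a point): green oil bottle, 64 mm across, 200 mm high, point on its axis, half-way up; a bystander
- mill_center (a point): dark wooden pepper mill, 56 mm across, 150 mm high, point on its axis, half-way up; a bystander
- basil_center (a point): basil plant in a terracotta pot, pot 112 mm across and 98 mm high, leaves to 180 mm; point on its axis, 49 mm above its foot; a bystander
- dial_mark (a point): white mark on the round speed dial (42 mm across, 22 mm deep, on the fan's front 85 mm to -y of its middle, 62 mm up), 18 mm from the dial's axis; its setting is to stay as it is
Things that resemble listed ones, but are neither listed nor needed, are in the scene too. What is shaped like the part that bears tumbler_center but brown or purple is not meant.

How it is judged:
By the outcome, as a careful person would: the job done as asked, in the order asked, and still so for the second after the job is handed in, with the robot touching nothing.
It also fails if it takes over 51 s, if anything falls off the work surface, if the arm or the gripper's body presses on something with over 40 N, if the wrist force passes 120 N, or if a joint passes its speed limit or range.

## Robot

A 7-joint arm with a two-finger parallel gripper is mounted at the origin on the work surface. World frame = base frame: x ahead of the robot, y to its left, z up, the work surface at z = 0. Lengths are in m, angles in rad, forces in N, time in s.
With the tool pointing down it reaches from about 0.4 to 0.85 m from the base axis. Payload 10.4 kg.
Tool frame: the origin (TCP) lies midway between the tips of the shut fingers; the grasp point (between the pads) lies 19 mm behind it (manip.pinch_z is the distance from the TCP to the grasp point, in m); y points along the fingers, x is the direction in which the jaws open and shut, and the axes are right-handed (so a half turn about y gives the same grasp; the last joint's range is limited). The gripper opens to 85 mm and grips with 20 to 120 N. Pads are 22 mm wide; open, the fingers measure 114 mm over their backs; the gripper's body (76 mm by 85 mm) begins 54 mm behind the grasp point. The pads swing forward as they close: fully open they stand 13 mm farther back than shut.
Start: joints at [1.256, 0.332, -0.065, 1.46, 0.022, 1.35, -0.088], TCP at [0.18, -0.599, 0.231] pointing down, gripper open.
Joint ranges: [-2.6, 2.6], [-0.5, 2.12], [-1.47, 1.34], [0.16, 2.42], [-1.27, 4.41], [0.06, 2.06], [-2.6, 2.6]. Speed limits (rad/s): [2.22, 2.22, 2.79, 2.79, 3.14, 3.14, 3.14].

## Interface

Orientations are given as a unit quaternion [x, y, z, w].
In Python, from workcell import manip gives the robot as it stands.
- The arm moves only by the shell command python3 -m pendant 'ROWS' [OPENING] [FORCE]. ROWS is a JSON object of lists of equal length, an entry for each row: "offset": the shift along the tool's x, y, z scaled (see below), a list of three; "turn": the turn, a rotation vector about the tool's x, y, z scaled (see below), a list of three. A call has 1 to 12 rows; each row is the pose to reach, as a shift and turn from the pose measured when the call began, along the tool's axes at that moment; what a row does not reach only later rows make up. The controller multiplies each number of a shift by 200 mm and each number of a turn by 45 degrees. A row lasts 1/8 s, in which the tool goes at most 62.5 mm and 10.7 degrees, less where a joint would pass 70% of its speed; a pose out of reach is approached as far as the arm can. A call with a number of a shift or a turn outside -1 to 1 is refused whole. A call with a gripper value outside its range is refused whole. OPENING is the opening in per cent of the stroke, from 0 (shut) to 100 (fully open), set as the call begins (- or left out, the last holds). The fingers move at their own pace and stop on an object; FORCE is the grip in N (left out, the last holds). Time passes only in rows, so rows that repeat a pose let the fingers close. It gives the time, the measured TCP pose, the force and the opening at its end, in the units of the state.
- manip.get_obs(): the state, without advancing time (a new reading comes with each control period).
- manip.camera(name): name is "side" or "top" or "wrist"; returns (picture, depth): 400x640x3 uint8, red, green, blue; 400x640 float32, m along the optical axis (not along the pixel's ray), 0 where there is no reading.
- manip.camera_model(name): a dict with "intrinsics" (3x3 intrinsics, pixels), "k1" (the pictures are not rectified: a ray, as slopes to the right and down, at radius r is drawn at 1 + k1 r^2 times it, then the intrinsics apply), "R" (3x3) and "t" (3): a world point X has camera coordinates R X + t; the wrist camera has in their place "tool_from_camera" (4x4, takes a point from camera to tool coordinates, whose origin is the TCP and whose axes are the tool frame's). Camera axes: x right, y down, z forward; pixel columns grow to the right and rows downward; lengths in m; the calibration is good to about 2 mm. A picture is of the moment at which its call begins: read the wrist's pose just before it. camera_model takes no time and is no camera call.
- manip.hand_in(): hands the job in, once; it reports no verdict.
The state is a dict: "clock": time; "joint_pos": joint angles; "joint_velocities": joint speeds; "tau": joint torques, N m; "position": TCP position; "ee_rot": TCP orientation; "ft_force": force on the tool from outside, world axes, zero at the start; "torque": the same for the moment, N m; "grip_width": opening from 0.0 (shut) to 1.0 (fully open).
Only numpy, scipy, OpenCV 4.12 (cv2) and the standard library are available. Lean on these libraries where they do the work, as an engineer would, in place of code of your own. Each camera call takes 0.05 s, during which the arm holds its last target. There are 200 camera calls.

## Working session

There is one attempt and no reset: what is moved stays moved. The work goes in short steps, Python scripts to look and compute and a shell command to move; the robot and the scene stay as the last step left them, time stands still between calls to the robot, and variables do not carry over. Pictures are saved under pics/ and viewed, about 8 in all and at most 12, crops included, and the job is handed in when it is done.

```bash
mkdir -p pics; ls
cat > h.py <<'E'
import numpy as np, cv2
from workcell import manip
from scipy.spatial.transform import Rotation as Ro
def cam(n):
    o=manip.get_obs(); p,d=manip.camera(n); m=manip.camera_model(n)
    if n=='wrist':
        T=np.eye(4);T[:3,:3]=Ro.from_quat(o['ee_rot']).as_matrix();T[:3,3]=o['position']
        C=T@np.array(m['tool_from_camera'])
    else:
        C=np.eye(4);R=np.array(m['R']);C[:3,:3]=R.T;C[:3,3]=-R.T@np.array(m['t'])
    return p,d,np.array(m['intrinsics']),m['k1'],C
def ray(uv,K,k1,C):
    uv=np.asarray(uv,float).reshape(-1,1,2)
    s=cv2.undistortPoints(uv,K,np.array([k1,0,0,0.]))[:,0]
    return C[:3,3],np.c_[s,np.ones(len(s))]@C[:3,:3].T
def onz(uv,z,K,k1,C):
    c,r=ray(uv,K,k1,C); return c+r*((z-c[2])/r[:,2])[:,None]
def cloud(d,K,k1,C):
    v,u=np.mgrid[:400,:640]; c,r=ray(np.c_[u.ravel(),v.ravel()],K,k1,C)
    return (c+r*d.reshape(-1,1)).reshape(400,640,3)
E
python3 - <<'E'
from h import *
o=manip.get_obs();print(o['clock'],o['position'],o['ee_rot'],o['ft_force'],manip.pinch_z)
for n in('top','side','wrist'):
    p,d,K,k1,C=cam(n);cv2.imwrite(f'pics/{n}0.png',p[:,:,::-1]);np.savez(f'{n}0.npz',p=p,d=d,K=K,k1=k1,C=C)
    print(n,K[0,0],k1,C.round(3).tolist(),(d>0).mean())
a=np.vstack([cv2.imread('pics/top0.png')]);
E
```

```text
pics
0.0 [ 0.17967877 -0.59822484  0.23049653] [-0.56709597  0.42241096 -0.42157682  0.5676655 ] [-0.06258935  0.0125674   0.20708857] 0.0187
top 463.90152290571586 0.014236408125640681 [[0.076, -0.975, 0.21, 0.29], [-0.997, -0.076, 0.01, -0.014], [0.006, -0.21, -0.978, 1.243], [0.0, 0.0, 0.0, 1.0]] 0.99587109375
side 424.8720463231818 -0.0714789943276738 [[-0.873, -0.312, 0.375, 0.05], [-0.487, 0.521, -0.701, 0.927], [0.023, -0.795, -0.606, 0.881], [0.0, 0.0, 0.0, 1.0]] 0.995859375
wrist 298.64664824669876 -0.024914821899731043 [[0.287, -0.925, -0.248, 0.241], [-0.958, -0.278, -0.073, -0.581], [-0.001, 0.258, -0.966, 0.374], [0.0, 0.0, 0.0, 1.0]] 0.99429296875
```

View pics/top0.png

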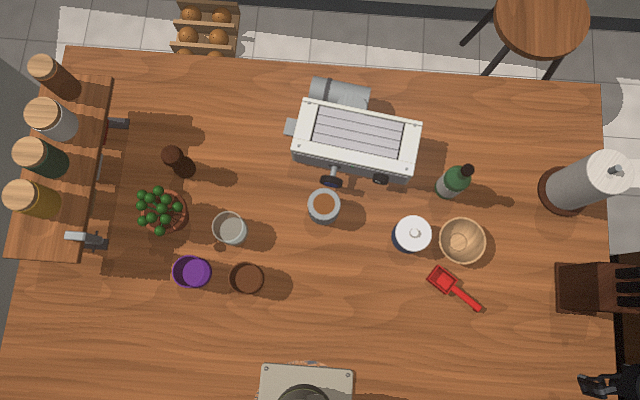

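View pics/side0.png

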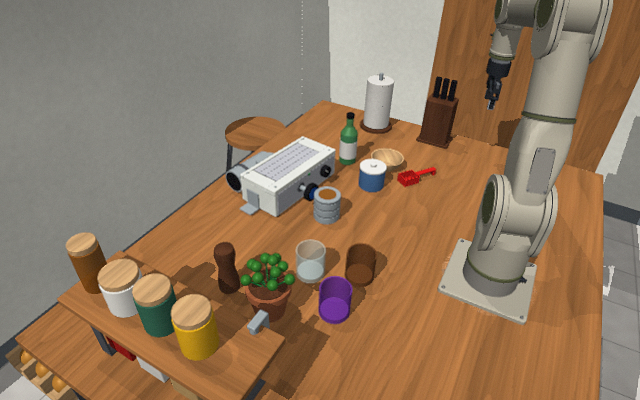

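The top view shows the fan at (357,140) and its knob head, dark, at (331,181). The steel tower at (323,206) stands right in front of the knob. The tumbler (229,228) is to the left and the jar (412,234) to the right. The brown (247,278) and purple (192,271) cups are decoys, and the speed dial is at (380,179). Next I measure positions and enlarge that area.

Run:
```python
from h import *
P={}
for n in('top','side'):
    f=np.load(f'{n}0.npz');P[n]=(f['p'],f['d'],f['K'],float(f['k1']),f['C'],cloud(f['d'],f['K'],float(f['k1']),f['C']))
X=np.concatenate([P[n][5].reshape(-1,3) for n in P]);src=np.repeat([0,1],256000)
col=np.concatenate([P[n][0].reshape(-1,3) for n in P]).astype(int)
p,d,K,k1,C,x=P['top']
def show(name,m):
    q=X[m]; (c,r)=cv2.minEnclosingCircle(q[:,:2].astype(np.float32)) if len(q) else ((0,0),0)
    print(name,len(q),'circ',np.round(c,4),round(r,4),'z',q[:,2].min().round(3),q[:,2].max().round(3))
def near(u,v,R,z0,z1,s=None):
    c=onz([[u,v]],(z0+z1)/2,K,k1,C)[0]; m=(np.hypot(*(X[:,:2]-c[:2]).T)<R)&(X[:,2]>z0)&(X[:,2]<z1)
    return m if s is None else m&(src==s)
for nm,u,v,R in(('tower',323,206,.055),('jar',412,234,.06),('tumbler',229,228,.06),('bowl',463,241,.08)):
    for s in(0,1): show(nm+str(s),near(u,v,R,.02,.12,s))
    show(nm+' top',near(u,v,R,.07,.1,0))
# tower ring colour-based contours, rim ellipse in both views vs z=0.088
# fan top plane
m=near(355,135,.2,.1,.118,0)&(col.min(1)>150); q=X[m]; rect=cv2.minAreaRect(q[:,:2].astype(np.float32)); print('fantop',len(q),np.median(q[:,2]),rect,cv2.boxPoints(rect).round(4).tolist())
# blue knob face
for n in P:
    pp=P[n][0];xx=P[n][5];h=cv2.cvtColor(pp,cv2.COLOR_RGB2HSV)
    dark=(h[...,2]<70)&(xx[...,2]>.03)&(xx[...,2]<.1)&(xx[...,0]>.5)&(xx[...,0]<.75)&(abs(xx[...,1])<.2)
    k,l,st,ce=cv2.connectedComponentsWithStats(dark.astype(np.uint8))
    for i in range(1,k):
        if st[i,4]>15: w=xx[l==i]; print(n,st[i],w.min(0).round(3),w.max(0).round(3))
a=cv2.resize(P['top'][0][140:230,280:400],None,fx=5,fy=5,interpolation=2);b=cv2.resize(P['side'][0][140:240,290:390],None,fx=4,fy=4,interpolation=2)
im=np.zeros((860,600,3),np.uint8);im[:450]=a;im[450:850,:400]=b
im=cv2.resize(im,(418,600));cv2.imwrite('pics/crop1.png',im[:,:,::-1])
```

```text
tower0 943 circ [ 0.5153 -0.0091] 0.0424 z 0.021 0.096
tower1 787 circ [ 0.5158 -0.0065] 0.0455 z 0.02 0.092
tower top 860 circ [ 0.5155 -0.0093] 0.0422 z 0.07 0.096
jar0 1152 circ [ 0.46   -0.2398] 0.0464 z 0.021 0.097
jar1 679 circ [ 0.4607 -0.2379] 0.0493 z 0.02 0.095
jar top 1038 circ [ 0.46   -0.2398] 0.0464 z 0.072 0.097
tumbler0 491 circ [0.4399 0.2261] 0.0406 z 0.02 0.094
tumbler1 1012 circ [0.442  0.2269] 0.0427 z 0.02 0.094
tumbler top 235 circ [0.4395 0.2267] 0.0403 z 0.07 0.094
bowl0 1145 circ [ 0.4448 -0.3671] 0.0748 z 0.02 0.057
bowl1 390 circ [ 0.4461 -0.3686] 0.0759 z 0.02 0.054Traceback (most recent call last):
  File "<stdin>", line 16, in <module>
  File "<stdin>", line 10, in show
    return umr_minimum(a, axis, None, out, keepdims, initial, where)
ValueError: zero-size array to reduction operation minimum which has no identity
```

Run:
```python
from h import *
P={}
for n in('top','side'):
    f=np.load(f'{n}0.npz');P[n]=(f['p'],f['d'],f['K'],float(f['k1']),f['C'],cloud(f['d'],f['K'],float(f['k1']),f['C']))
for n in P:
    pp=P[n][0];xx=P[n][5];h=cv2.cvtColor(pp,cv2.COLOR_RGB2HSV)
    R=(xx[...,0]>.53)&(xx[...,0]<.9)&(abs(xx[...,1]+.05)<.3)
    m=R&(h[...,1]<40)&(h[...,2]>110)&(xx[...,2]>.1)&(xx[...,2]<.125)
    k,l,st,ce=cv2.connectedComponentsWithStats(m.astype(np.uint8)); i=1+st[1:,4].argmax(); q=xx[l==i]
    r=cv2.minAreaRect(q[:,:2].astype(np.float32));print(n,'fantop',len(q),np.median(q[:,2]),r,cv2.boxPoints(r).round(4).tolist())
    dark=R&(h[...,2]<75)&(xx[...,2]>.02)&(xx[...,2]<.1)&(xx[...,0]<.75)
    k,l,st,ce=cv2.connectedComponentsWithStats(dark.astype(np.uint8))
    for i in range(1,k):
        if st[i,4]>12: w=xx[l==i]; print(n,st[i],w.min(0).round(3),w.max(0).round(3))
    blue=R&(h[...,0]>95)&(h[...,0]<130)&(h[...,1]>120)&(xx[...,2]>.02)&(xx[...,2]<.1)
    if blue.sum(): w=xx[blue];print(n,'blue',len(w),np.median(w,0).round(4),w.min(0).round(3),w.max(0).round(3))
    # obstacles heights around: bottle, mill, basil
a=cv2.resize(P['top'][0][140:230,280:400],None,fx=5,fy=5,interpolation=2);b=cv2.resize(P['side'][0][140:240,290:390],None,fx=4,fy=4,interpolation=2)
im=np.zeros((450,1000,3),np.uint8);im[:450,:600]=a;im[:400,600:]=b
im=cv2.resize(im,(800,360));cv2.imwrite('pics/crop1.png',im[:,:,::-1])
```

```text
top fantop 7047 0.10877023218308679 ((0.7150248289108276, -0.08392143249511719), (0.3194757103919983, 0.19000369310379028), 81.79281616210938) [[0.5982000231742859, -0.22849999368190765], [0.786300003528595, -0.2556000053882599], [0.8319000005722046, 0.060600001364946365], [0.6438000202178955, 0.0877000018954277]]
top [373 173  16  12 149] [ 0.585 -0.179  0.026] [ 0.609 -0.133  0.086]
top [320 175  23  13 186] [ 0.568 -0.054  0.037] [0.59  0.003 0.095]
side fantop 2584 0.10789727885471068 ((0.7150798439979553, -0.08168753981590271), (0.324332594871521, 0.18884581327438354), 82.0902099609375) [[0.5992000102996826, -0.22930000722408295], [0.786300003528595, -0.25529998540878296], [0.8309000134468079, 0.06589999794960022], [0.6438999772071838, 0.09189999848604202]]
side [320 165  11  13 109] [ 0.585 -0.205  0.025] [ 0.611 -0.127  0.084]
side [297 182   7  10  23] [ 0.618 -0.052  0.045] [ 0.628 -0.012  0.079]
side [303 183  15  18 130] [ 0.552 -0.117  0.024] [0.62  0.015 0.093]
side blue 70 [ 0.5755 -0.0152  0.0697] [ 0.551 -0.158  0.034] [0.866 0.051 0.086]
```

View pics/crop1.png

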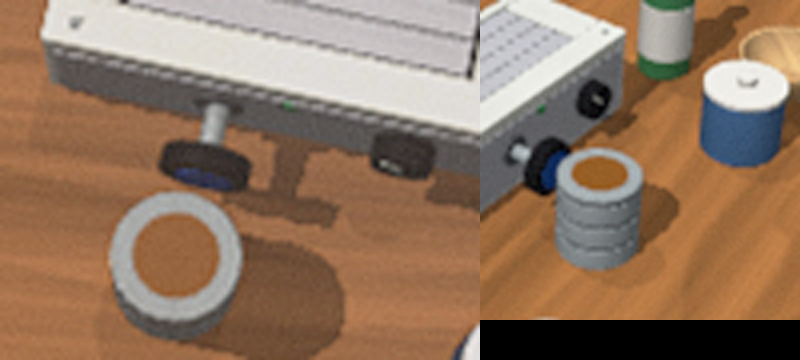

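The crop confirms it: the steel tower with three ribbed tiers and a brown lid disc stands about 15 mm in front of the blue-faced knob. The purple and brown cups are decoys and the jar is well to the right. I'll push the tower left along the fan's front, with the fingers spread so they cradle it.

```bash
cat >> h.py <<'E'
fy=np.array([.1427,.9898,0]);fx=np.array([.9898,-.1427,0]);mid=np.array([.6212,-.0697,0]);down=np.array([0,0,-1.])
root=mid+.04*fy+[0,0,.062]
def RX(xaxis): return np.c_[xaxis,np.cross(down,xaxis),down]   # tool R with x axis given
def go(p,xaxis=None):
    o=manip.get_obs();R=Ro.from_quat(o['ee_rot']).as_matrix();p=np.array(p)
    t=np.zeros(3) if xaxis is None else Ro.from_matrix(R.T@RX(xaxis)).as_rotvec()
    print('off',(R.T@(p-o['position'])/.2).round(3).tolist(),'turn',(t/np.deg2rad(45)).round(3).tolist())
def st():
    o=manip.get_obs();R=Ro.from_quat(o['ee_rot']).as_matrix()
    print(round(o['clock'],2),'pos',o['position'].round(4),'x',R[:,0].round(3),'z',R[:,2].round(3),'F',o['ft_force'].round(1),'g',round(float(o['grip_width']),2))
E
python3 - <<'E'
from h import *
st(); print('root',root)
tow=np.array([.5155,-.0092,0])
s=tow-.10*fy; print(s)
for x in(fx,-fx): go(s+[0,0,.2],x)
for x in(fy,-fy): go(s+[0,0,.2],x)
E
```

```text
0.15 pos [ 0.1797 -0.5983  0.2307] x [ 0.288 -0.958 -0.001] z [ 0.958  0.288 -0.   ] F [-0.3  0.4 -0.6] g 0.99
root [ 0.626908 -0.030108  0.062   ]
[ 0.50123 -0.10818  0.     ]
off [-1.884, 0.155, 2.245] turn [-1.763, -1.123, -1.125]
off [-1.884, 0.155, 2.245] turn [-1.235, 1.938, 1.937]
off [-1.884, 0.155, 2.245] turn [-0.559, -2.522, -2.523]
off [-1.884, 0.155, 2.245] turn [-1.965, 0.435, 0.433]
```

```bash
sed -i 's/return np.c_\[xaxis.*/return np.c_[xaxis,down,np.cross(xaxis,down)]   # tool y = approach = down/' h.py
python3 - <<'E'
from h import *
s=np.array([.5155,-.0092,0])-.10*fy
for x in(fx,-fx,fy,-fy): go(s+[0,0,.2],x)
E
```

```text
off [-1.884, 0.155, 2.245] turn [-0.001, -1.446, -0.001]
off [-1.884, 0.155, 2.245] turn [0.001, 2.554, -0.001]
off [-1.884, 0.155, 2.245] turn [-0.002, -3.446, -0.0]
off [-1.884, 0.155, 2.245] turn [0.0, 0.554, -0.001]
```

```bash
python3 -m pendant '{"offset":[[-0.15,0,0.15],[-0.35,0,0.38],[-0.55,0,0.6],[-0.75,0,0.85],[-0.9,0,1.0],[-0.94,0,1.0]],"turn":[[0,-0.1,0],[0,-0.25,0],[0,-0.4,0],[0,-0.55,0],[0,-0.7,0],[0,-0.72,0]]}' 40 40; python3 -c "
from h import *
st();go(np.array([.5155,-.0092,.15])-.10*fy,fx)"
```

```text
clock: 0.9
position: [0.319, -0.358, 0.231]
ee_rot: [-0.663, 0.245, -0.245, 0.664]
ft_force: [-0.5, 1.1, -0.4]
grip_width: 0.405
0.9 pos [ 0.319 -0.358  0.231] x [ 0.761 -0.649 -0.001] z [0.649 0.761 0.001] F [-0.5  1.1 -0.4] g 0.41
off [-0.118, 0.406, 1.541] turn [-0.001, -0.717, -0.001]
```

```bash
python3 -m pendant '{"offset":[[-0.02,0,0.2],[-0.04,0,0.45],[-0.06,0,0.7],[-0.08,0,0.9],[-0.1,0.0,1.0],[-0.11,0.0,1.0]],"turn":[[0,-0.1,0],[0,-0.25,0],[0,-0.4,0],[0,-0.55,0],[0,-0.7,0],[0,-0.717,0]]}'; python3 -c "
from h import *
st();go(np.array([.5155,-.0092,.1])-.10*fy,fx);go(np.array([.5155,-.0092,.035])-.10*fy,fx)"
```

```text
clock: 1.65
position: [0.4323, -0.1912, 0.231]
ee_rot: [-0.705, 0.05, -0.05, 0.706]
ft_force: [0.5, -0.9, -0.3]
grip_width: 0.4
1.65 pos [ 0.4323 -0.1912  0.231 ] x [ 0.99  -0.142 -0.   ] z [0.142 0.99  0.001] F [ 0.5 -0.9 -0.3] g 0.4
off [0.282, 0.656, 0.459] turn [-0.002, 0.001, -0.001]
off [0.283, 0.981, 0.458] turn [-0.002, 0.001, -0.001]
```

```bash
python3 -m pendant '{"offset":[[0.14,0.0,0.23],[0.283,0.1,0.458],[0.283,0.35,0.458],[0.283,0.6,0.458],[0.283,0.8,0.458],[0.283,0.95,0.458],[0.283,0.98,0.458],[0.283,0.98,0.458]],"turn":[[0,0,0],[0,0,0],[0,0,0],[0,0,0],[0,0,0],[0,0,0],[0,0,0],[0,0,0]]}'; python3 -c "
from h import *
st();p,d,K,k1,C=cam('top');np.savez('top1.npz',p=p,d=d)
x=cloud(d,K,k1,C);m=(np.hypot(x[...,0]-.5155,x[...,1]+.0092)<.055)&(x[...,2]>.075)&(x[...,2]<.1)
print(cv2.minEnclosingCircle(x[m][:,:2].astype(np.float32)))
a=p[130:260,250:450];cv2.imwrite('pics/t1.png',cv2.resize(a,None,fx=4,fy=4)[:,:,::-1])"
```

```text
clock: 2.65
position: [0.5013, -0.1094, 0.0356]
ee_rot: [-0.705, 0.051, -0.051, 0.706]
ft_force: [-0.4, -0.3, 0.7]
grip_width: 0.401
2.65 pos [ 0.5013 -0.1094  0.0356] x [ 0.99  -0.144 -0.   ] z [0.144 0.99  0.001] F [-0.4 -0.3  0.7] g 0.4
((0.5156908631324768, -0.009741664864122868), 0.04218188300728798)
```

View pics/t1.png

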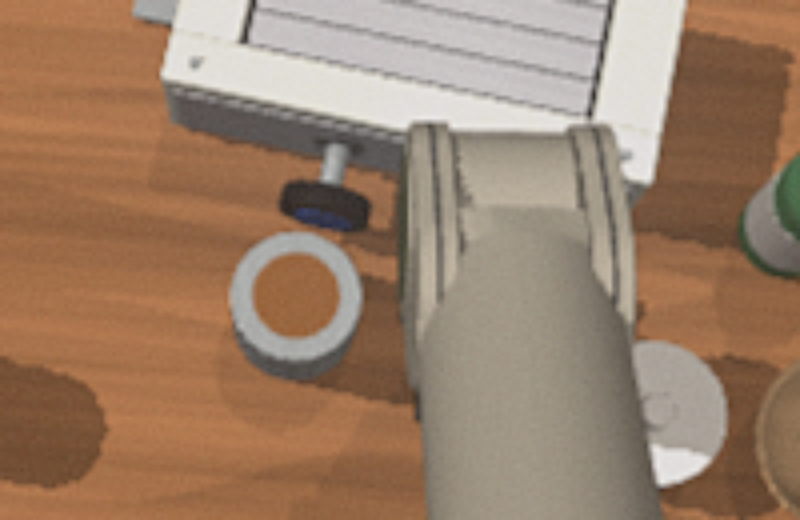

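The fingers are down to the right of the tower and nothing has been touched. In the crop the tower is at (297,297), the knob at (325,205), and the way left is clear. Now the slow push.

```bash
python3 -m pendant '{"offset":[[0,0,0.06],[0,0,0.14],[0,0,0.19],[0,0,0.23],[0,0,0.27],[0,0,0.31],[0,0,0.35],[0,0,0.4],[0,0,0.45],[0,0,0.5],[0,0,0.54],[0,0,0.56]],"turn":[[0,0,0],[0,0,0],[0,0,0],[0,0,0],[0,0,0],[0,0,0],[0,0,0],[0,0,0],[0,0,0],[0,0,0],[0,0,0],[0,0,0]]}'; python3 -c "
from h import *
st();p,d,K,k1,C=cam('side')
x=cloud(d,K,k1,C);m=(np.hypot(x[...,0]-.52,x[...,1]-.06)<.09)&(x[...,2]>.075)&(x[...,2]<.093)
print(m.sum(),cv2.minEnclosingCircle(x[m][:,:2].astype(np.float32)))
cv2.imwrite('pics/s2.png',cv2.resize(p[120:280,230:430],None,fx=4,fy=3.75)[:,:,::-1])"
```

```text
clock: 4.2
position: [0.518, 0.0023, 0.0363]
ee_rot: [-0.705, 0.05, -0.051, 0.706]
ft_force: [0.2, -3.4, 1.0]
grip_width: 0.401
4.2 pos [0.518  0.0023 0.0363] x [ 0.99  -0.143  0.001] z [0.143 0.99  0.001] F [ 0.2 -3.4  1. ] g 0.4
564 ((0.526209831237793, 0.0314299650490284), 0.06704887747764587)
```

View pics/s2.png

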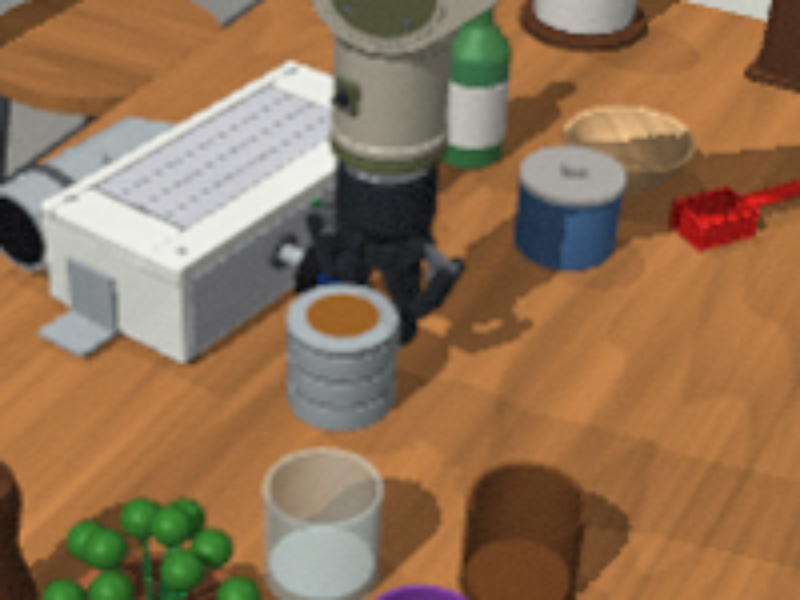

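The tower stands upright in the fingers' cradle and slides cleanly; it is at (342,355) in the crop. There is still a good gap to the tumbler (323,525). I continue about 80 mm.

```bash
python3 -m pendant '{"offset":[[0,0,0.04],[0,0,0.08],[0,0,0.12],[0,0,0.16],[0,0,0.2],[0,0,0.24],[0,0,0.28],[0,0,0.32],[0,0,0.35],[0,0,0.38],[0,0,0.39],[0,0,0.39]],"turn":[[0,0,0],[0,0,0],[0,0,0],[0,0,0],[0,0,0],[0,0,0],[0,0,0],[0,0,0],[0,0,0],[0,0,0],[0,0,0],[0,0,0]]}';  python3 -m pendant '{"offset":[[0,0,-0.06],[0,0,-0.15],[0,-0.2,-0.2],[0,-0.45,-0.2],[0,-0.65,-0.2],[0,-0.75,-0.2],[0,-0.75,-0.2]],"turn":[[0,0,0],[0,0,0],[0,0,0],[0,0,0],[0,0,0],[0,0,0],[0,0,0]]}';python3 -c "
from h import *
st()
for n in('side','top'):
    p,d,K,k1,C=cam(n)
    x=cloud(d,K,k1,C);m=(np.hypot(x[...,0]-.535,x[...,1]-.13)<.055)&(x[...,2]>.07)&(x[...,2]<.098)
    print(m.sum(),cv2.minEnclosingCircle(x[m][:,:2].astype(np.float32)))
go(root-.019*fx+[0,0,.14],fy)
go(root-.019*fx+[0,0,.14],-fy)
"
```

```text
clock: 5.75
position: [0.5291, 0.0801, 0.0363]
ee_rot: [-0.705, 0.05, -0.051, 0.706]
ft_force: [-0.2, -1.3, -0.3]
grip_width: 0.403
clock: 6.62
position: [0.524, 0.0391, 0.1876]
ee_rot: [-0.705, 0.05, -0.052, 0.706]
ft_force: [0.5, -0.4, 0.4]
grip_width: 0.405
6.62 pos [0.524  0.0391 0.1876] x [ 0.99  -0.144  0.004] z [0.144 0.99  0.001] F [ 0.5 -0.4  0.4] g 0.4
536 ((0.5360559225082397, 0.1296635866165161), 0.043496083468198776)
524 ((0.5325887203216553, 0.13160832226276398), 0.042200177907943726)
off [0.47, -0.083, -0.269] turn [-0.001, -2.001, 0.001]
off [0.47, -0.083, -0.269] turn [-0.001, 1.999, -0.001]
```

The tower now stands at about (0.534, 0.131), 158 mm from knob_space. Next I turn the tool 90° and hover over the stem.

```bash
python3 -m pendant '{"offset":[[0,-0.08,0],[0.05,-0.08,-0.03],[0.1,-0.08,-0.06],[0.15,-0.08,-0.1],[0.2,-0.08,-0.13],[0.24,-0.08,-0.14]],"turn":[[0,0.2,0],[0,0.4,0],[0,0.6,0],[0,0.8,0],[0,1.0,0],[0,1.0,0]]}'; python3 -c "
from h import *
st();go(root-.021*fx+[0,0,.14],-fy)
"
```

```text
clock: 7.48
position: [0.566, 0.0039, 0.1999]
ee_rot: [0.632, -0.318, 0.316, -0.632]
ft_force: [0.2, 0.0, 0.1]
grip_width: 0.399
7.47 pos [0.566  0.0039 0.1999] x [ 0.598 -0.801 -0.002] z [ 0.801  0.599 -0.001] F [0.2 0.  0.1] g 0.4
off [0.244, -0.011, 0.068] turn [0.002, 0.999, -0.002]
```

```bash
python3 -m pendant '{"offset":[[0.05,0,0.01],[0.1,0,0.03],[0.15,-0.01,0.04],[0.2,-0.01,0.06],[0.244,-0.01,0.068],[0.244,-0.01,0.068],[0.244,-0.01,0.068]],"turn":[[0,0.2,0],[0,0.4,0],[0,0.6,0],[0,0.8,0],[0,1.0,0],[0,1.0,0],[0,1.0,0]]}'; python3 -c "
from h import *
st();p,d,K,k1,C=cam('wrist');np.savez('w1.npz',p=p,d=d,K=K,k1=k1,C=C)
x=cloud(d,K,k1,C)
print(C.round(3))
f=(x-mid)@np.c_[fx,fy,[0,0,1]]
# height slices around knob: head top & stem
h=cv2.cvtColor(p,cv2.COLOR_RGB2HSV)
for z0,z1 in((.03,.06),(.06,.075),(.075,.09),(.09,.1)):
    m=(f[...,0]>-.1)&(f[...,0]<-.008)&(abs(f[...,1]-.04)<.06)&(f[...,2]>z0)&(f[...,2]<z1)
    if m.sum(): q=f[m];print(z0,m.sum(),np.percentile(q,[1,50,99],axis=0).round(4).tolist())
m=(abs(f[...,0])<.03)&(abs(f[...,1])<.15)&(f[...,2]>.1)&(f[...,2]<.12)
print('front edge',np.percentile(f[m][:,0],[0.5,1,5]) if m.any() else 0, np.median(f[m][:,2]))
cv2.imwrite('pics/w1.png',p[:,:,::-1])
"
```

```text
clock: 8.35
position: [0.6058, -0.0266, 0.2013]
ee_rot: [-0.465, 0.534, -0.532, 0.464]
ft_force: [0.2, -0.2, -0.4]
grip_width: 0.396
8.35 pos [ 0.6058 -0.0266  0.2013] x [-0.138 -0.99  -0.001] z [ 0.99  -0.138 -0.003] F [ 0.2 -0.2 -0.4] g 0.4
[[-0.138 -0.956 -0.259  0.67 ]
 [-0.99   0.133  0.037 -0.037]
 [-0.001  0.261 -0.965  0.344]
 [ 0.     0.     0.     1.   ]]
0.03 162 [[-0.0363, 0.011, 0.0388], [-0.0356, 0.0464, 0.0516], [-0.0353, 0.0643, 0.0595]]
0.06 724 [[-0.0497, 0.0096, 0.0611], [-0.03, 0.0385, 0.0694], [-0.0083, 0.0676, 0.0746]]
0.075 789 [[-0.0526, 0.012, 0.0753], [-0.0403, 0.0376, 0.0847], [-0.0352, 0.0641, 0.0899]]
0.09 433 [[-0.0528, 0.0259, 0.09], [-0.0441, 0.0384, 0.0915], [-0.0359, 0.0501, 0.0932]]
front edge [0.00258063 0.00283372 0.00419272] 0.11044753741994624
```

View pics/w1.png

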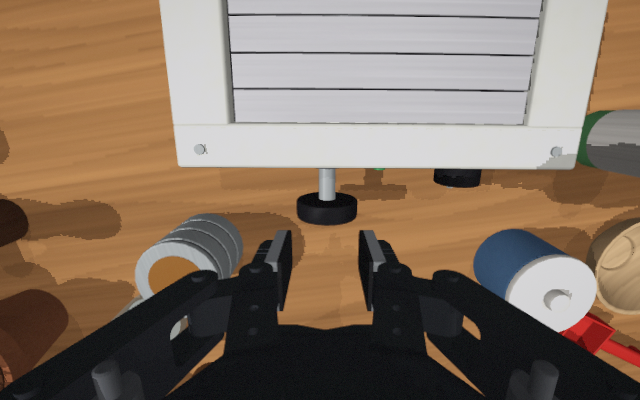

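The wrist view shows the stem at (327,185) and the head at (327,208). The tower, jar and tumbler are well clear. It puts the front of the fan 2.6 mm farther back than my estimate, so I correct for that and descend behind the head.

```bash
cat >> h.py <<'E'
root=mid+.0026*fx+.038*fy+[0,0,.062]
E
python3 -c "
from h import *
st();go(root-.0222*fx+[0,0,.046-.062],-fy)"
```

```text
8.4 pos [ 0.6058 -0.0266  0.2015] x [-0.139 -0.99  -0.001] z [ 0.99  -0.139 -0.003] F [ 1.  -0.3 -0.3] g 0.4
off [0.013, 0.777, 0.011] turn [0.004, 0.005, -0.001]
```

```bash
python3 -m pendant '{"offset":[[0.013,0.05,0.011],[0.013,0.2,0.011],[0.013,0.38,0.011],[0.013,0.5,0.011],[0.013,0.6,0.011],[0.013,0.68,0.011],[0.013,0.74,0.011],[0.013,0.775,0.011],[0.013,0.775,0.011]],"turn":[[0,0,0],[0,0,0],[0,0,0],[0,0,0],[0,0,0],[0,0,0],[0,0,0],[0,0,0],[0,0,0]]}'; python3 -c "
from h import *
st();go(root-.0222*fx+[0,0,.046-.062],-fy)"
```

```text
clock: 9.52
position: [0.6071, -0.0292, 0.0463]
ee_rot: [-0.465, 0.535, -0.532, 0.464]
ft_force: [0.2, 0.2, 0.7]
grip_width: 0.403
9.53 pos [ 0.6071 -0.0292  0.0463] x [-0.139 -0.99  -0.001] z [ 0.99  -0.138 -0.003] F [0.2 0.2 0.7] g 0.4
off [0.0, 0.001, 0.0] turn [0.004, 0.005, -0.001]
```

```bash
python3 -m pendant '{"offset":[[0,0,-0.015],[0,0,-0.03],[0,0,-0.045],[0,0,-0.06],[0,0,-0.075],[0,0,-0.09],[0,0,-0.105],[0,0,-0.12],[0,0,-0.125],[0,0,-0.125]],"turn":[[0,0,0],[0,0,0],[0,0,0],[0,0,0],[0,0,0],[0,0,0],[0,0,0],[0,0,0],[0,0,0],[0,0,0]]}'; python3 -c "
from h import *
st();p,d,K,k1,C=cam('wrist');x=cloud(d,K,k1,C);f=(x-root)@np.c_[fx,fy,[0,0,1]]
m=(f[...,0]>-.1)&(f[...,0]<.0)&(abs(f[...,1])<.04)&(f[...,2]>.02)&(f[...,2]<.032)
q=f[m];print(m.sum(),np.percentile(q,[1,50,99],axis=0).round(4).tolist() if len(q) else 0)
cv2.imwrite('pics/w2.png',p[:,:,::-1])
p,d,K,k1,C=cam('side');cv2.imwrite('pics/s3.png',cv2.resize(p[120:280,230:430],None,fx=4,fy=3.75)[:,:,::-1])
"
```

```text
clock: 10.78
position: [0.5823, -0.0258, 0.0464]
ee_rot: [-0.465, 0.535, -0.532, 0.464]
ft_force: [-0.2, 0.2, 0.5]
grip_width: 0.403
10.78 pos [ 0.5823 -0.0258  0.0464] x [-0.138 -0.99  -0.001] z [ 0.99  -0.138 -0.003] F [-0.2  0.2  0.5] g 0.4
2647 [[-0.0645, -0.0382, 0.0201], [-0.0488, -0.0013, 0.0239], [-0.0346, 0.0361, 0.0318]]
```

View pics/w2.png

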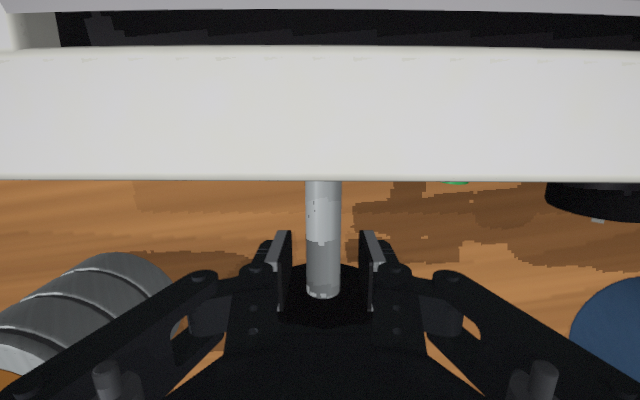

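The wrist view shows the louvres open (dark gap at (320,30)) and a long exposed stem (323,240). The wrist force is about zero, so the knob has snapped out. I lift straight off and move out in front, then shut the fingers while waiting.

```bash
python3 -m pendant '{"offset":[[0,-0.08,0],[0,-0.2,0],[0,-0.35,0],[0,-0.5,0],[0,-0.6,0],[0,-0.65,0],[0,-0.65,-0.1],[0,-0.65,-0.3],[0,-0.65,-0.45],[0,-0.65,-0.45]],"turn":[[0,0,0],[0,0,0],[0,0,0],[0,0,0],[0,0,0],[0,0,0],[0,0,0],[0,0,0],[0,0,0],[0,0,0]]}'; python3 -c "
from h import *
st();p,d,K,k1,C=cam('wrist');x=cloud(d,K,k1,C);f=(x-root)@np.c_[fx,fy,[0,0,1]]
m=(f[...,0]>-.13)&(f[...,0]<-.01)&(abs(f[...,1])<.04)&(f[...,2]>.02)&(f[...,2]<.032)
q=f[m];print(m.sum(),np.percentile(q,[1,50,99],axis=0).round(4).tolist() if len(q) else 0)
cv2.imwrite('pics/w3.png',p[:,:,::-1])
go(root-.15*fx+[0,0,.052-.062],-fy)
p,d,K,k1,C=cam('side');cv2.imwrite('pics/s4.png',cv2.resize(p[120:280,230:430],None,fx=4,fy=3.75)[:,:,::-1])
"
```

```text
clock: 12.12
position: [0.4922, -0.0133, 0.1769]
ee_rot: [-0.465, 0.534, -0.533, 0.463]
ft_force: [-0.2, -0.8, 0.3]
grip_width: 0.397
12.12 pos [ 0.4922 -0.0133  0.1769] x [-0.138 -0.99   0.   ] z [ 0.99  -0.138 -0.003] F [-0.2 -0.8  0.3] g 0.4
1428 [[-0.0812, -0.0216, 0.0202], [-0.0723, -0.0, 0.0279], [-0.0636, 0.0216, 0.0314]]
off [-0.004, 0.625, -0.063] turn [0.003, 0.005, -0.0]
```

View pics/w3.png

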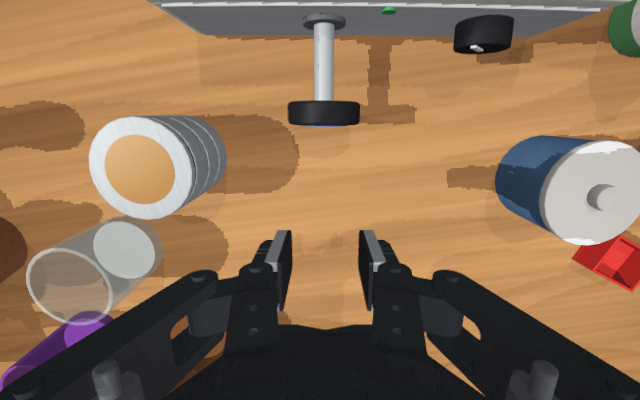

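The knob is fully out: back of the head at 64 mm, face at 81 mm, head at (323,112) in the picture. The tower, tumbler and jar are standing. I shut the fingers, lower in front of the face and wait.

```bash
python3 -m pendant '{"offset":[[0,0,-0.06],[0,0,-0.065],[0,0,-0.065],[0,0.1,-0.065],[0,0.2,-0.065],[0,0.3,-0.065],[0,0.4,-0.065],[0,0.5,-0.065],[0,0.58,-0.065],[0,0.62,-0.065],[0,0.62,-0.065],[0,0.62,-0.065]],"turn":[[0,0,0],[0,0,0],[0,0,0],[0,0,0],[0,0,0],[0,0,0],[0,0,0],[0,0,0],[0,0,0],[0,0,0],[0,0,0],[0,0,0]]}' 0 30; python3 -m pendant '{"offset":[[0,0,0],[0,0,0],[0,0,0],[0,0,0],[0,0,0],[0,0,0],[0,0,0],[0,0,0],[0,0,0],[0,0,0],[0,0,0],[0,0,0]],"turn":[[0,0,0],[0,0,0],[0,0,0],[0,0,0],[0,0,0],[0,0,0],[0,0,0],[0,0,0],[0,0,0],[0,0,0],[0,0,0],[0,0,0]]}'; python3 -m pendant '{"offset":[[0,0,0],[0,0,0],[0,0,0],[0,0,0],[0,0,0],[0,0,0],[0,0,0],[0,0,0],[0,0,0],[0,0,0],[0,0,0],[0,0,0]],"turn":[[0,0,0],[0,0,0],[0,0,0],[0,0,0],[0,0,0],[0,0,0],[0,0,0],[0,0,0],[0,0,0],[0,0,0],[0,0,0],[0,0,0]]}'; python3 -c "
from h import *
st();go(root-.0975*fx+[0,0,.052-.062],-fy);go(root-.069*fx+[0,0,.052-.062],-fy);go(root-.067*fx+[0,0,.052-.062],-fy)"
```

```text
clock: 13.72
position: [0.4813, -0.0117, 0.0536]
ee_rot: [-0.464, 0.534, -0.533, 0.464]
ft_force: [0.3, 0.3, 0.4]
grip_width: -0.003
clock: 15.22
position: [0.4813, -0.0117, 0.0536]
ee_rot: [-0.464, 0.534, -0.533, 0.464]
ft_force: [0.3, 0.2, -0.5]
grip_width: 0.001
clock: 16.73
position: [0.4813, -0.0117, 0.0536]
ee_rot: [-0.464, 0.534, -0.533, 0.464]
ft_force: [0.5, -0.1, -0.0]
grip_width: 0.0
16.73 pos [ 0.4813 -0.0117  0.0536] x [-0.139 -0.99  -0.001] z [ 0.99  -0.139 -0.001] F [ 0.5 -0.1 -0. ] g 0.0
off [-0.002, 0.008, 0.259] turn [0.002, 0.005, -0.001]
off [-0.001, 0.008, 0.402] turn [0.002, 0.005, -0.001]
off [-0.001, 0.007, 0.412] turn [0.002, 0.005, -0.001]
```

```bash
python3 -m pendant '{"offset":[[0,0.005,0.1],[0,0.005,0.2],[0,0.005,0.26],[0,0.005,0.28],[0,0.005,0.3],[0,0.005,0.32],[0,0.005,0.34],[0,0.005,0.36],[0,0.005,0.38],[0,0.005,0.395],[0,0.005,0.4],[0,0.005,0.4]],"turn":[[0,0,0],[0,0,0],[0,0,0],[0,0,0],[0,0,0],[0,0,0],[0,0,0],[0,0,0],[0,0,0],[0,0,0],[0,0,0],[0,0,0]]}'; python3 -m pendant '{"offset":[[0,0,-0.05],[0,0,-0.2],[0,0,-0.4],[0,-0.2,-0.5],[0,-0.45,-0.5],[0,-0.65,-0.5],[0,-0.7,-0.5],[0,-0.7,-0.5]],"turn":[[0,0,0],[0,0,0],[0,0,0],[0,0,0],[0,0,0],[0,0,0],[0,0,0],[0,0,0]]}'; python3 -c "
from h import *
st();B=np.c_[fx,fy,[0,0,1]];ims=[]
for n in('wrist','side','top'):
    p,d,K,k1,C=cam(n);x=cloud(d,K,k1,C);f=(x-root)@B
    m=(f[...,0]>-.13)&(f[...,0]<-.02)&(abs(f[...,1])<.025)&(f[...,2]>.02)&(f[...,2]<.032)
    q=f[m];print(n,m.sum(),np.percentile(q,[1,50,99],axis=0).round(4).tolist() if len(q) else 0)
    l=(f[...,0]>.05)&(f[...,0]<.13)&(abs(f[...,1]+.04)<.1)&(f[...,2]>0)&(f[...,2]<.09)
    if l.any(): print('louvre z',np.percentile(f[l][:,2]+.062,[1,50,99]))
    for nm,c in(('tower',(.5335,.131)),('tumbler',(.4397,.2264)),('jar',(.46,-.2398))):
        m=(np.hypot(x[...,0]-c[0],x[...,1]-c[1])<.055)&(x[...,2]>.07)&(x[...,2]<.098)
        if m.sum()>20: print(nm,cv2.minEnclosingCircle(x[m][:,:2].astype(np.float32)))
    if n!='wrist':ims.append(p[90:330,110:510])
cv2.imwrite('pics/f.png',cv2.resize(np.vstack(ims),None,fx=1.25,fy=1.25)[:,:,::-1])
"
```

```text
clock: 18.23
position: [0.5606, -0.0228, 0.0525]
ee_rot: [-0.464, 0.534, -0.533, 0.464]
ft_force: [0.0, 0.3, 0.1]
grip_width: 0.002
clock: 19.23
position: [0.4614, -0.0091, 0.1925]
ee_rot: [-0.464, 0.534, -0.533, 0.464]
ft_force: [-0.5, -1.0, -0.2]
grip_width: -0.002
19.23 pos [ 0.4614 -0.0091  0.1925] x [-0.139 -0.99  -0.   ] z [ 0.99  -0.139 -0.001] F [-0.5 -1.  -0.2] g -0.0
wrist 1571 [[-0.0568, -0.0217, 0.0203], [-0.0483, -0.0, 0.0278], [-0.0387, 0.0216, 0.0313]]
tower ((0.534910261631012, 0.12765339016914368), 0.04242667555809021)
tumbler ((0.4407725930213928, 0.22476224601268768), 0.04127649962902069)
jar ((0.46027565002441406, -0.24139150977134705), 0.04679127037525177)
side 52 [[-0.0581, -0.0127, 0.0205], [-0.0498, 0.0085, 0.0259], [-0.0382, 0.0233, 0.0306]]
louvre z [0.10291745 0.10710739 0.1107816 ]
tower ((0.5347315669059753, 0.13129763305187225), 0.043118495494127274)
tumbler ((0.4410839378833771, 0.2266966998577118), 0.0418425127863884)
jar ((0.46223172545433044, -0.23940694332122803), 0.04969377443194389)
top 0 0
louvre z [0.09979805 0.10779135 0.11305489]
tower ((0.5342679023742676, 0.12934374809265137), 0.042309969663619995)
tumbler ((0.4394911825656891, 0.22626793384552002), 0.039991166442632675)
jar ((0.4598436951637268, -0.2398136407136917), 0.04599897563457489)
```

View pics/f.png

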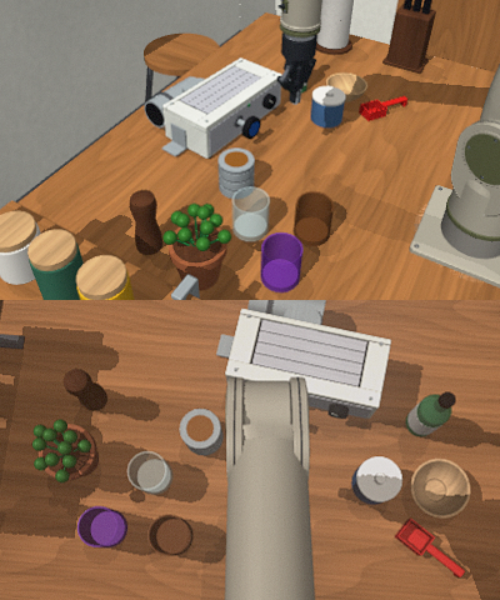

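Final views: the louvres are shut (flat slats at (310,350)) and the knob is home at (250,127). The tower is upright at (200,432) and everything else is where it was. The robot touches nothing, so I hand in.

```bash
python3 -c "
from h import *
manip.hand_in();st()"
```

```text
the job is handed in; nothing more can be done
the job is handed in; nothing more can be done
```

The job is done and handed in at about 19.4 s of the allowed 51 s; hand-in gave no verdict.

- **Clearing the knob:** The thing in front of the switch was the steel spice tower. I slid it about 14 cm to the left, upright, to roughly (0.534, 0.130). Its axis is now about 157 mm from knob_space, against the 115 mm needed.
- **Trial run:** I pulled the knob out from behind its head until it snapped out. The face measured 81 mm off the fan's front and the louvres were seen open. It then ran untouched for at least 5 s.
- **Shutting off:** I pushed the knob home with shut fingers and backed away.

**Last checks:**
- **Knob:** back of the head at 38.7 mm and face at 56.8 mm, against 38 and 56 mm when fully home. That is within the calibration error, and the wrist force was about zero.
- **Louvres:** shut and level with the top.
- **Jar and tumbler:** within about 2 mm of where they started, by measurement.
- **Bystanders and dial:** the bowl, scoop, bottle, mill and basil look unmoved in the final picture. I did not re-measure them or check the dial mark, but the arm never went near the dial.

One measurement disagreed. The overhead view put the fan's front 2.6 mm nearer than the wrist view did, and I worked from the wrist value.

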